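Turn a block heater's thermostat dial up by four clicks

TASK

With a closed gripper's fingertip pushing the raised fin of the black dial on the grey block heater, turn the dial clockwise (seen from above) by exactly four clicks from where it stands, never going past the fourth, and leave it sitting in that click. Then push the green button beside it down with a fingertip, let it come up again and move clear. Only push gently: grip or lift nothing, and leave the vials and the other things standing around the heater where they are.

Things in the scene. Friction and masses are not known exactly. Their poses are not given: they have to be found in the camera images.
- heater: Grey dry block heater, fixed, 200 mm deep (its x, away from the robot at yaw 0), 240 mm wide (its y), front panel 60 mm high. Origin: centre of its underside. In its frame: dial axis at x -35, y 0 mm; green button at x -42, y -95 mm; behind the panel an aluminium block with four wells in a row (x 62 mm, top at z 66 mm), two holding vials that rise to z 100 mm.
- dial_centre (a point): Point on the dial's vertical axis at the top face of its disc (74 mm above the worktop). Black disc, diameter 96 mm, flat apart from one fin. A white ring with dark tick marks round the far half of the dial has one tick per click position.
- dial_fin (a point): Centre of the flanks of the dial's one raised fin (black, white line on top), 36 mm from the dial's axis, 83 mm above the worktop, turns with the dial. The fin stands on the disc along a radius: from 21 to 47 mm off the axis, 10 mm thick, 20 mm high (its top is 93 mm above the worktop). The white line on it points at the tick of the present click.
- dial (a joint): Dial turn in rad, growing clockwise from above. Nine clicks 0.349 rad (20 deg) apart, at 0 to 2.793; stops lie just outside. It starts in one of the first four. About 5 N on the fin starts it out of a click; resistance fades to nothing half-way (10 deg); at 10 to 13 deg it snaps by itself, away from the finger, into the next click in 0.2 s. At 0 the fin points 80 deg counter-clockwise of the heater's +x.
- set_button (a joint): Travel of the green button in m: 0 is up, 0.006 fully down; a spring returns it. It counts as pressed beyond 0.0035; full travel takes 4 N.
- set_button_top (a point): Centre of the top of the green push button, diameter 26 mm in a 42 mm grey collar, 76 mm above the worktop, moves straight down when pressed.
- vial_left: Loose clear sample vial with white and orange cap, 30 mm diameter, 56 mm high, standing in a well of the heater; origin at its underside. Leave alone.
- vial_right: A second such vial, in the well at the right end of the row; origin at its underside. Leave alone.
- rubber_stopper: Loose brown rubber stopper, 29 mm diameter, 28 mm high, left of the heater; origin at its underside. Leave alone.
- tape: Loose roll of beige label tape lying flat, 68 mm diameter, 19 mm high, right of the heater; origin at its underside. Leave alone.
- bench_timer: Loose white bench timer, 60 x 68 x 18 mm; origin at its underside. Leave alone.
- brown_bottle: Loose brown reagent bottle with black cap, 41 mm diameter, 90 mm high; origin at its underside. Leave alone.

How it is judged:
On the way, in this order (a step that is already met when the one before it is completed fails the run):
1. a fingertip pushes the dial past its first click (distance of dial_fin from where it was at the start of the episode above 0.01 m and contact force between the fingers and dial above 0.3 N).
2. the dial rests in the fourth click clockwise from its start (distance of dial_fin from where it was at the start of the episode between 0.0433 and 0.0491 m and value of joint dial above 1.22 rad and velocity of joint dial below 0.1 rad/s), for 0.3 s.
3. the green button is pressed (value of joint set_button above 0.0035 m and distance of dial_fin from where it was at the start of the episode between 0.0433 and 0.0491 m and value of joint dial above 1.22 rad), for 0.04 s.
At the end, for the whole second after the job is handed in: The dial sits in the fourth click clockwise from where it started (80 degrees, within about 6), the green button is up again after having been pressed, and each vial and bystander is within 20 mm of its start (distance of dial_fin from where it was at the start of the episode between 0.0433 and 0.0491 m and value of joint dial above 1.22 rad and value of joint set_button below 0.0015 m and distance of each of vial_left, vial_right, rubber_stopper, tape, bench_timer, brown_bottle from where it was at the start of the episode below 0.02 m); the robot touches nothing.
It fails at once if the dial was turned past the fourth click (distance of dial_fin from where it was at the start of the episode above 0.0518 m).
It fails at once if the green button was pressed before the dial was at the fourth click (value of joint set_button above 0.0035 m and distance of dial_fin from where it was at the start of the episode below 0.0433 m).
It fails at once if the dial was gripped or forced (more than 25 N between fingers and dial) (contact force between the fingers and dial above 25 N).
It fails at once if a vial or a bystander was lifted, carried or knocked away (distance of any of vial_left, vial_right, rubber_stopper, tape, bench_timer, brown_bottle from where it was at the start of the episode above 0.03 m).
It also fails if it takes over 64 s, if anything falls off the work surface, if the arm or the gripper's body presses on something with over 40 N, if the wrist force passes 120 N, or if a joint passes its speed limit or range.

ROBOT

A 6-joint arm with a two-finger parallel gripper is mounted at the origin on a cart in front of the work surface, level with it; the furniture and walls round the work are solid. World frame = base frame: x ahead of the robot, y to its left, z up, the work surface at z = 0. Lengths are in m, angles in rad, forces in N, time in s.
With the tool pointing down it reaches from about 0.325 to 0.85 m from the base axis. Payload 15.5 kg.
Tool frame: the origin (TCP) lies midway between the tips of the shut fingers; the grasp point (between the pads) lies behind it (robot.tcp_to_grasp is the z of the grasp point in the tool frame, in m); z points along the fingers, x is the direction in which the jaws open and shut, and the axes are right-handed (so a half turn about z gives the same grasp; the last joint's range is limited). The gripper opens to 91 mm and grips with 3 to 60 N. Pads are 32 mm wide; open, the fingers measure 118 mm over their backs; the gripper's body (76 mm by 178 mm) begins 60 mm behind the grasp point.
Start: joints at [1.05, 0.494, 1.345, -0, 1.302, -0.096], TCP at [0.258, 0.569, 0.214] pointing down, gripper open.
Joint ranges: [-2.91, 2.91], [-0.82, 2.16], [0.22, 2.67], [-1.22, 4.37], [0.12, 2.79], [-3.08, 3.08]. Speed limits (rad/s): [1.89, 1.89, 2.57, 3.01, 3.01, 3.01].

INTERFACE

Orientations are given as a 3x3 rotation matrix whose columns are the frame's x, y, z axes.
In Python, from workcell import robot gives the robot as it stands. The module is installed in compiled form; this text tells all that it offers. Calls block until the motion is done:
- robot.move_pose(position, orientation): joint-space move of the TCP to a pose.
- robot.line_to(position, attitude=None, velocity=0.15, force_limit=None): straight line of the TCP; attitude=None keeps the orientation; velocity is the mean speed in m/s. With force_limit (N) it stops when the force on the tool has changed by that much, and returns True; else False.
- robot.move_joints(angles): joint-space move.
- robot.grip(opening, squeeze=None): opening from 0.0 (shut) to 1.0 (fully open); squeeze is the grip in N (None keeps the last); returns when the fingers have stopped.
- robot.hold(seconds).
- robot.inverse_kinematics(position, orientation): joint angles nearest the present ones, or None.
- robot.sense(): the state.
- robot.snapshot(name): name is "scene" or "side" or "wrist"; returns a dict with "frame" (400x640x3 uint8, red, green, blue), "range_z" (400x640 float32, m along the optical axis (not along the pixel's ray), 0 where there is no reading), "fx", "fy", "cx", "cy" (pixels), "pose" (4x4, takes a point from camera to world coordinates). Camera axes: x right, y down, z forward; pixel columns grow to the right and rows downward; lengths in m; the calibration is good to about 2 mm. A picture is of the moment at which its call begins.
A pose or a line that the arm cannot do raises robot.PlanningError and nothing moves.
- robot.close_job(): hands the job in, once; it reports no verdict.
The state is a dict: "time_s": time; "joints": joint angles; "qd": joint speeds; "tau": joint torques, N m; "tcp_pos": TCP position; "tool_rot": TCP orientation; "contact_force": force on the tool from outside, world axes, zero at the start; "ft_torque": the same for the moment, N m; "gripper_width": opening from 0.0 (shut) to 1.0 (fully open).
Only numpy, scipy, OpenCV 4.12 (cv2) and the standard library are available. Lean on these libraries where they do the work, as an engineer would, in place of code of your own. Each camera call takes 0.05 s, during which the arm holds its last target.

## Working session

There is one attempt and no reset: what is moved stays moved. The work goes in short steps, each a Python script; the robot and the scene stay as the last script left them, time stands still between calls to the robot, and variables do not carry over. Pictures are saved under pics/ and viewed, and the job is handed in when it is done.

```bash
mkdir -p pics; cat > h.py <<'E'
import numpy as np, cv2
from workcell import robot
def snap(n,f):
    s=robot.snapshot(n); np.savez('pics/'+f+'.npz',**s)
    cv2.imwrite('pics/'+f+'.png',s['frame'][:,:,::-1]); return s
def px(s,u,v,z=None):
    P=s['pose']; 
    d=np.array([(u-s['cx'])/s['fx'],(v-s['cy'])/s['fy'],1.])
    if z is None: r=s['range_z'][int(round(v)),int(round(u))]; return P[:3,:3]@(d*r)+P[:3,3]
    w=P[:3,:3]@d; return P[:3,3]+w*(z-P[2,3])/w[2]
def ld(f): return dict(np.load('pics/'+f+'.npz'))
def proj(s,p):
    c=np.linalg.inv(s['pose'])@np.append(p,1); return s['fx']*c[0]/c[2]+s['cx'],s['fy']*c[1]/c[2]+s['cy']
E
python3 - <<'E'
from h import *
for n in("scene","side","wrist"):
    s=snap(n,n+'0'); print(n,s['pose'].round(3).tolist(),s['fx'])
x=robot.sense();print(x['time_s'],x['tcp_pos'],x['tool_rot'],x['contact_force'],robot.tcp_to_grasp)
E
```

```text
scene [[0.486, -0.479, 0.731, -0.398], [-0.874, -0.255, 0.414, -0.396], [-0.012, -0.84, -0.542, 0.758], [0.0, 0.0, 0.0, 1.0]] 458.32976019016894
side [[-0.992, -0.091, 0.088, 0.429], [-0.125, 0.649, -0.75, 0.925], [0.011, -0.755, -0.655, 0.752], [0.0, 0.0, 0.0, 1.0]] 481.48125419230996
wrist [[0.413, 0.871, 0.266, 0.182], [0.911, -0.395, -0.121, 0.603], [-0.0, 0.292, -0.957, 0.383], [0.0, 0.0, 0.0, 1.0]] 338.6584214499313
0.15 [0.25799814 0.56894909 0.21346662] [[ 4.13034872e-01  9.10715092e-01 -4.64993927e-04]
 [ 9.10714712e-01 -4.13035126e-01 -8.35207323e-04]
 [-9.52694740e-04 -7.85070604e-05 -9.99999543e-01]] [ 0.2341997   0.32026522 -0.03884784] -0.0188
```

View pics/scene0.png

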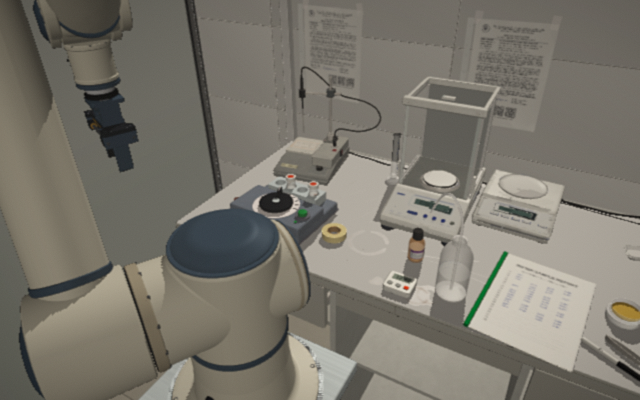

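View pics/side0.png

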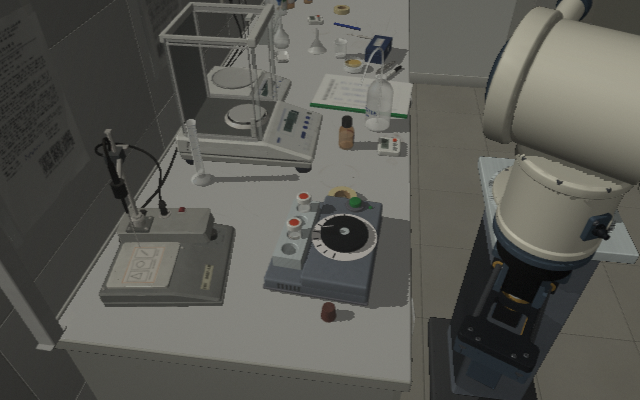

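View pics/wrist0.png

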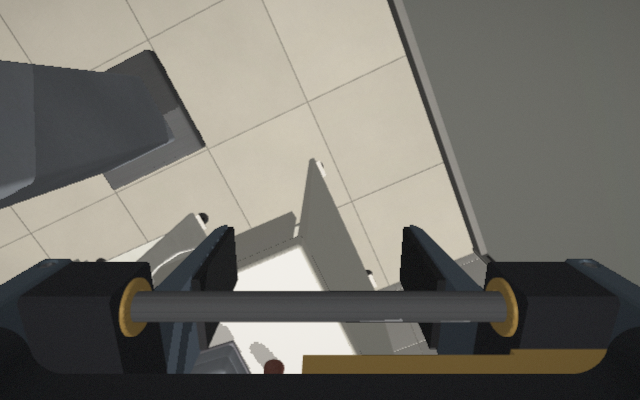

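The side view shows the heater at about (330,250), the dial at (345,236) and the button at (355,202). I'll enlarge that area.

```bash
python3 - <<'E'
from h import *
s=ld('side0'); c=s['frame'][180:310,255:395,::-1]
cv2.imwrite('pics/c1.png',cv2.resize(c[5:125],None,fx=5.7,fy=4.9 if 0 else 5,interpolation=cv2.INTER_CUBIC)[:600,:800])
for u,v in [(345,231),(355,201),(345,250),(290,280)]: print(px(s,u,v))
E
```

```text
[0.47149402 0.24867444 0.07480316]
[0.45914417 0.1578557  0.07622079]
[0.46669684 0.29630684 0.07139356]
[0.5637735  0.35584    0.03822294]
```

View pics/c1.png

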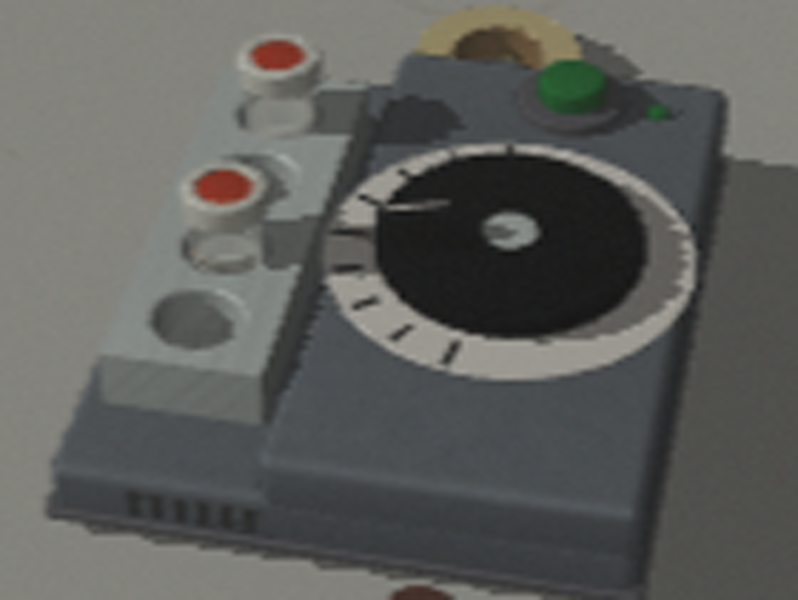

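```bash
python3 - <<'E'
from h import *
s=ld('side0')
q=lambda a,b,z: px(s,255+a/5.7-.4,185+b/5-.4,z)
C=q(511,231,.074);B=q(572,78,.076);print(C,B)
d=B-C; yaw=np.arctan2(d[1],d[0])-np.arctan2(-95,-7);print(np.degrees(yaw))
ang=lambda p:np.degrees(np.arctan2(p[1]-C[1],p[0]-C[0])-yaw)
for a,b in [(540,342),(452,350),(400,332),(365,302),(347,268),(345,232),(367,201),(405,173),(455,160),(510,150)]:
  p=q(a,b,.062);print('tick',a,b,ang(p).round(1),np.linalg.norm((p-C)[:2]).round(4))
for a,b in [(450,203),(380,208)]:
  p=q(a,b,.093);print('fin',ang(p),np.linalg.norm((p-C)[:2]),p)
R=np.array([[np.cos(yaw),-np.sin(yaw)],[np.sin(yaw),np.cos(yaw)]])
# heater yaw also from corners at top of panel edges
for k in range(4):
  a=np.radians(80-20*k)+yaw
  for r in(21,47):
    u,v=proj(s,[*(C[:2]+r/1e3*np.array([np.cos(a),np.sin(a)])),.093]);print(k,r,round((u-254.6)*5.7),round((v-184.6)*5))
E
```

```text
[0.47307842 0.24751787 0.074     ] [0.45946864 0.15505645 0.076     ]
-4.1592919302749465
tick 540 342 111.9 0.0491
tick 452 350 79.7 0.0567
tick 400 332 59.9 0.0581
tick 365 302 40.2 0.0577
tick 347 268 20.7 0.0578
tick 345 232 0.9 0.0591
tick 367 201 -18.3 0.0582
tick 405 173 -39.6 0.0586
tick 455 160 -59.4 0.0567
tick 510 150 -80.2 0.0599
fin 21.266735661645818 0.02201220542574522 [0.49411669 0.25399308 0.093     ]
fin 19.886131024298937 0.04617668521497211 [0.51752647 0.26003412 0.093     ]
0 21 492 232
0 47 465 277
1 21 473 225
1 47 423 261
2 21 460 214
2 47 393 237
3 21 453 202
3 47 378 208
```

```bash
cat >> h.py <<'E'
C=np.array([.4731,.2475]);YAW=np.radians(-4.16);B=np.array([.4595,.155])
SG=-1
def pose(a,d,r=.036,z=.081,sg=None):
    """a: heater-frame fin angle deg; d: distance of tool centre ccw of fin centreline"""
    sg=SG if sg is None else sg
    w=np.radians(a)+YAW; u=np.array([np.cos(w),np.sin(w)]);t=np.array([np.sin(w),-np.cos(w)])
    p=C+r*u-d*t; x=np.array([*(sg*t),0]); zz=np.array([0,0,-1.]); y=np.cross(zz,x)
    return np.array([*p,z]),np.column_stack([x,y,zz])
E
python3 - <<'E'
from h import *
for sg in(-1,1):
  for a in(20,0,-20,-40,-47):
    p,R=pose(a,.02,sg=sg);q=robot.inverse_kinematics(p,R);print(sg,a,None if q is None else np.round(q,2))
    q=robot.inverse_kinematics(p+[0,0,.1],R);print(None if q is None else np.round(q,2))
E
```

```text
-1 20 [ 0.4   0.58  1.62 -0.    0.94 -1.45]
[ 0.4   0.46  1.52 -0.    1.17 -1.45]
-1 0 [ 0.37  0.58  1.61 -0.    0.95 -1.12]
[ 0.37  0.46  1.51 -0.    1.17 -1.12]
-1 -20 [ 0.35  0.58  1.62 -0.    0.94 -0.8 ]
[ 0.35  0.45  1.52 -0.    1.17 -0.8 ]
-1 -40 [ 0.33  0.57  1.64 -0.    0.93 -0.47]
[ 0.33  0.44  1.54 -0.    1.16 -0.47]
-1 -47 [ 0.32  0.57  1.65 -0.    0.93 -0.36]
[ 0.32  0.44  1.55 -0.    1.16 -0.36]
1 20 [ 0.4   0.58  1.62 -0.    0.94  1.69]
[ 0.4   0.46  1.52 -0.    1.17  1.69]
1 0 [ 0.37  0.58  1.61 -0.    0.95  2.02]
[ 0.37  0.46  1.51 -0.    1.17  2.02]
1 -20 [ 0.35  0.58  1.62 -0.    0.94  2.34]
[ 0.35  0.45  1.52 -0.    1.17  2.34]
1 -40 [ 0.33  0.57  1.64 -0.    0.93  2.67]
[ 0.33  0.44  1.54 -0.    1.16  2.67]
1 -47 [ 0.32  0.57  1.65 -0.    0.93  2.78]
[ 0.32  0.44  1.55 -0.    1.16  2.78]
```

```bash
python3 - <<'E'
from h import *
robot.grip(0.0)
p,R=pose(20,.035,z=.2); robot.move_pose(p,R)
snap('wrist','w1');snap('side','s1')
x=robot.sense();print(x['time_s'],x['tcp_pos'],p,x['contact_force'],x['gripper_width'])
E
```

```text
2.9917 [0.49779578 0.29186435 0.20003542] [0.49817968 0.29099724 0.2       ] [-0.11876984  0.93406474 -0.04439052] 0.0038609055561848534
```

View pics/w1.png

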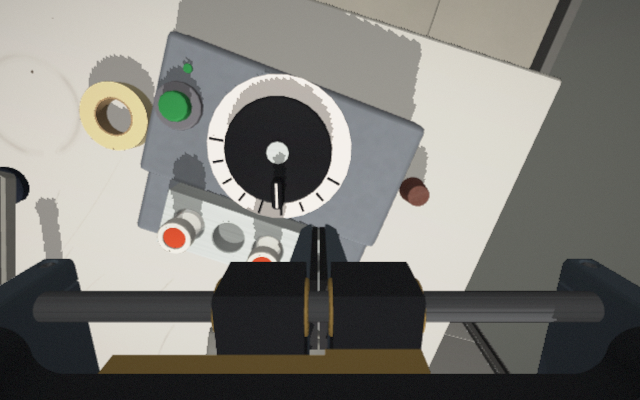

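View pics/s1.png

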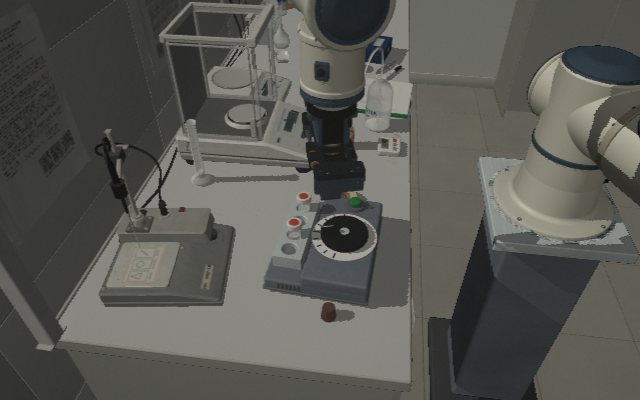

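The wrist view shows the hub at (277,152), the fin at (277,195), the button at (174,106) and the shut tips at about (320,230) on the counter-clockwise side of the fin. The fin is at tick 3, which agrees with the side view. Next I'll lower the tip, find contact and push the first click.

```bash
cat >> h.py <<'E'
def contact(a,d0=.03,d1=.006,z=.081,lim=1.5):
    p,R=pose(a,d1,z=z)
    hit=robot.line_to(p,R,velocity=.02,force_limit=lim)
    x=robot.sense(); w=np.radians(a)+YAW;u=np.array([np.cos(w),np.sin(w)]);t=np.array([np.sin(w),-np.cos(w)])
    v=x['tcp_pos'][:2]-C; print('contact',hit,'d',(-(v@t)).round(4),'r',(v@u).round(4),'z',x['tcp_pos'][2].round(4),'F',x['contact_force'].round(2),'t',x['time_s'])
    return hit,-(v@t)
E
python3 - <<'E'
from h import *
s=ld('w1');print('hub',px(s,277,152,.074),'btn',px(s,174,106,.076),'fin',px(s,277,185,.093),px(s,276,207,.093))
p,R=pose(20,.035,z=.12); robot.line_to(p,R)
p,R=pose(20,.035); print(robot.line_to(p,R,velocity=.05,force_limit=5)); robot.hold(.2)
x=robot.sense();print(x['tcp_pos'],p,x['contact_force'])
print(contact(20))
E
```

```text
hub [0.4721005 0.2464794 0.074    ] btn [0.45780752 0.15471484 0.076     ] fin [0.49567103 0.25452587 0.093     ] [0.514846   0.25835749 0.093     ]
False
[0.49833306 0.2910777  0.08129032] [0.49817968 0.29099724 0.081     ] [-0.93166218 -0.25555131  0.1454845 ]
contact True d 0.0142 r 0.0361 z 0.0808 F [-0.08  2.48  2.  ] t 5.8
(True, np.float64(0.014164964641754596))
```

```bash
cat >> h.py <<'E'
def push(a,d,n=15):
    for k in (n/3,2*n/3,n):
        p,R=pose(a-k,d); h=robot.line_to(p,R,velocity=.025,force_limit=15)
        x=robot.sense();print('push',round(k,1),h,x['contact_force'].round(2),x['time_s'])
        if h: break
    robot.hold(.4)
    x=robot.sense();print(x['contact_force'].round(2),x['tcp_pos'].round(4))
E
python3 - <<'E'
from h import *
push(20,.0142)
snap('wrist','w2');snap('side','s2')
E
```

```text
push 5.0 False [-0.52  2.03 -0.15] 6.0917
push 10.0 False [ 0.75  0.14 -0.5 ] 6.375
push 15 False [-0.44  1.23 -0.22] 6.6583
[ 0.83 -0.66 -0.18] [0.5089 0.2623 0.081 ]
```

View pics/w2.png

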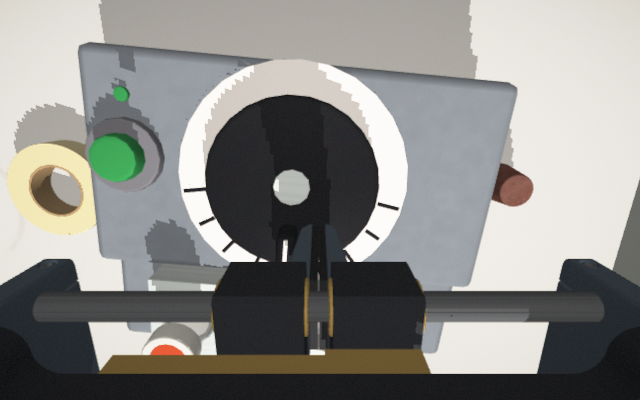

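The wrist view shows the fin's white line at about (285,250), just left of the finger tip. I'll check the angle in the side view.

```bash
python3 - <<'E'
from h import *
s=ld('side0')
c=[cv2.resize(ld(f)['frame'][200:260,310:390,::-1],None,fx=5,fy=5,interpolation=cv2.INTER_CUBIC) for f in('side0','s2')]
cv2.imwrite('pics/c2.png',np.hstack(c))
for a in (20,10,0,-20,-40,-60):
  w=np.radians(a)+YAW
  print(a,[tuple(np.round((np.array(proj(s,[*(C+r*np.array([np.cos(w),np.sin(w)])),.093]))-[310,200]+.5)*5)) for r in(.021,.047)])
E
```

```text
20 [(np.float64(123.0), np.float64(127.0)), (np.float64(57.0), np.float64(134.0))]
10 [(np.float64(122.0), np.float64(121.0)), (np.float64(56.0), np.float64(119.0))]
0 [(np.float64(123.0), np.float64(114.0)), (np.float64(58.0), np.float64(105.0))]
-20 [(np.float64(129.0), np.float64(102.0)), (np.float64(73.0), np.float64(79.0))]
-40 [(np.float64(141.0), np.float64(93.0)), (np.float64(100.0), np.float64(58.0))]
-60 [(np.float64(157.0), np.float64(87.0)), (np.float64(135.0), np.float64(45.0))]
```

View pics/c2.png

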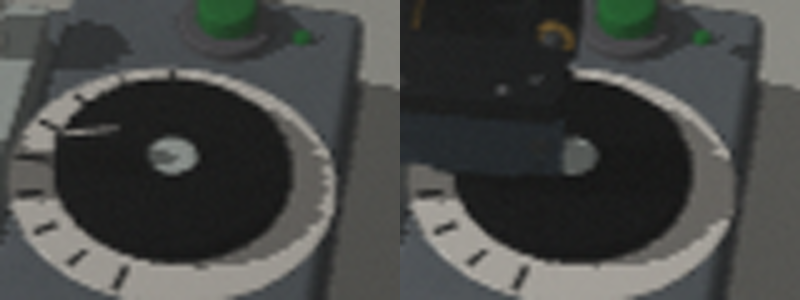

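```bash
python3 - <<'E'
from h import *
s=ld('w2')
for a in(5,0,-5,-10):
  w=np.radians(a)+YAW
  print(a,[tuple(np.round(proj(s,[*(C+r*np.array([np.cos(w),np.sin(w)])),.093]))) for r in(.021,.047)])
p,R=pose(0,.019); print(robot.line_to(p,R,velocity=.03,force_limit=3))
robot.hold(.3)
snap('wrist','w3')
h,d=contact(0)
E
```

```text
5 [(np.float64(291.0), np.float64(238.0)), (np.float64(292.0), np.float64(284.0))]
0 [(np.float64(287.0), np.float64(238.0)), (np.float64(284.0), np.float64(284.0))]
-5 [(np.float64(284.0), np.float64(238.0)), (np.float64(277.0), np.float64(283.0))]
-10 [(np.float64(280.0), np.float64(237.0)), (np.float64(269.0), np.float64(281.0))]
False
contact True d 0.0138 r 0.0361 z 0.0809 F [-0.09  4.18  1.96] t 8.15
```

The white line at (285,250) matches 0°, and contact came at d = 13.8 mm against an expected 14.2 mm, so the dial is exactly one click on. Second push.

```bash
python3 - <<'E'
from h import *
push(0,.0140)
snap('wrist','w4')
p,R=pose(-20,.019); print(robot.line_to(p,R,velocity=.03,force_limit=3))
robot.hold(.3)
s=snap('wrist','w5'); cv2.imwrite('pics/w5c.png',cv2.resize(s['frame'][150:270,200:360,::-1],None,fx=5,fy=5,interpolation=cv2.INTER_CUBIC))
for a in(-15,-20,-25):
  w=np.radians(a)+YAW
  print(a,[tuple(np.round((np.array(proj(s,[*(C+r*np.array([np.cos(w),np.sin(w)])),.093]))-[200,150])*5)) for r in(.021,.047)])
h,d=contact(-20)
E
```

```text
push 5.0 False [1.26 1.9  1.04] 8.4333
push 10.0 False [0.34 0.32 0.01] 8.7167
push 15 False [ 0.67 -0.33 -0.84] 9.0
[-0.41 -0.32 -0.09] [0.5117 0.2489 0.081 ]
False
-15 [(np.float64(427.0), np.float64(439.0)), (np.float64(455.0), np.float64(667.0))]
-20 [(np.float64(409.0), np.float64(440.0)), (np.float64(416.0), np.float64(668.0))]
-25 [(np.float64(391.0), np.float64(439.0)), (np.float64(377.0), np.float64(667.0))]
contact True d 0.0139 r 0.0361 z 0.0809 F [1.07 1.74 2.09] t 10.4417
```

View pics/w5c.png

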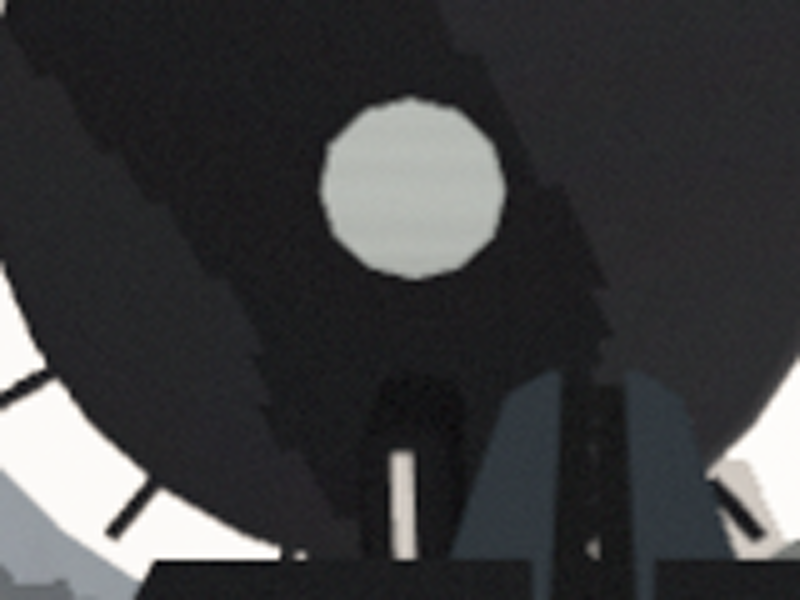

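The fin line in the crop runs from (400,450) to (404,560), which matches −20°, so the dial is two clicks on. The contact distance agrees too. Third push.

```bash
cat > st.py <<'E'
from h import *
import sys
a=int(sys.argv[1]);b=a-20
push(a,.0140)
p,R=pose(b,.019); print(robot.line_to(p,R,velocity=.03,force_limit=3))
robot.hold(.3)
f='wc%d'%-b
s=snap('wrist',f); cv2.imwrite('pics/%sc.png'%f,cv2.resize(s['frame'][150:270,200:360,::-1],None,fx=5,fy=5,interpolation=cv2.INTER_CUBIC))
for k in(b+5,b,b-5):
  w=np.radians(k)+YAW
  print(k,[tuple(np.round((np.array(proj(s,[*(C+r*np.array([np.cos(w),np.sin(w)])),.093]))-[200,150])*5)) for r in(.021,.047)])
if b!=-60: contact(b)
E
python3 st.py -20
```

```text
push 5.0 False [2.23 1.63 1.7 ] 10.725
push 10.0 False [-0.27 -0.76  0.2 ] 11.0083
push 15 False [-0.26  0.08  0.57] 11.2917
[-0.32 -0.1   0.34] [0.5099 0.2357 0.081 ]
False
-35 [(np.float64(426.0), np.float64(437.0)), (np.float64(454.0), np.float64(665.0))]
-40 [(np.float64(408.0), np.float64(438.0)), (np.float64(415.0), np.float64(667.0))]
-45 [(np.float64(390.0), np.float64(437.0)), (np.float64(376.0), np.float64(665.0))]
contact True d 0.0139 r 0.0361 z 0.0809 F [1.65 2.42 1.16] t 12.6833
```

View pics/wc40c.png

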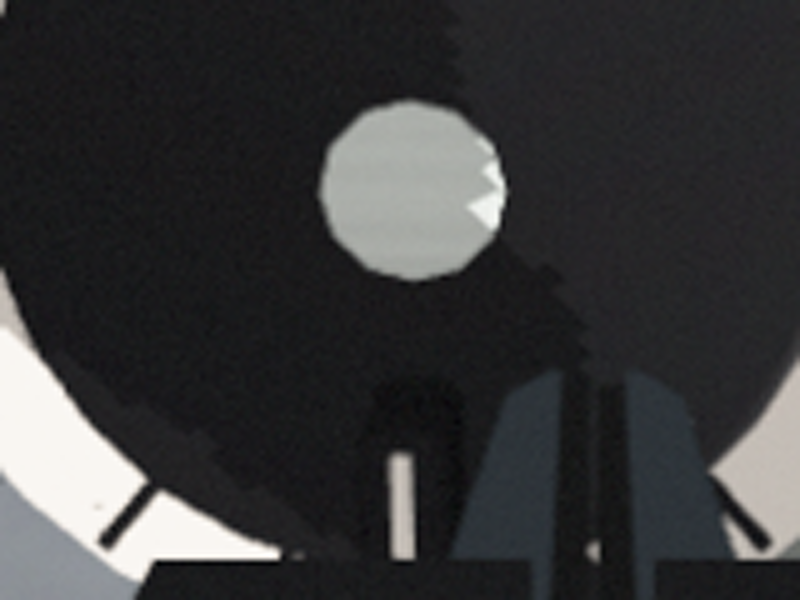

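The fin line from (400,452) to (404,560) matches −40°, so three clicks are done. Fourth push.

```bash
python3 st.py -40; python3 - <<'E'
from h import *
p=robot.sense()['tcp_pos'];R=robot.sense()['tool_rot']
pp,RR=pose(-60,.03); robot.line_to(pp,RR,velocity=.08)
robot.line_to([pp[0],pp[1],.16],RR)
s=snap('wrist','w6'); snap('side','s6')
for k in(-40,-50,-55,-60,-65):
  w=np.radians(k)+YAW
  print(k,[tuple(np.round(proj(s,[*(C+r*np.array([np.cos(w),np.sin(w)])),.093]))) for r in(.021,.047)])
print('btn',proj(s,[*B,.076]),robot.sense()['time_s'])
E
```

```text
push 5.0 False [1.13 0.05 1.78] 12.9583
push 10.0 False [ 0.49  0.15 -0.39] 13.2417
push 15 False [ 0.32  0.34 -0.62] 13.525
[-0.11  0.2  -0.34] [0.5036 0.2238 0.081 ]
False
-55 [(np.float64(424.0), np.float64(436.0)), (np.float64(453.0), np.float64(664.0))]
-60 [(np.float64(406.0), np.float64(436.0)), (np.float64(414.0), np.float64(665.0))]
-65 [(np.float64(388.0), np.float64(436.0)), (np.float64(375.0), np.float64(664.0))]
-40 [(np.float64(288.0), np.float64(193.0)), (np.float64(301.0), np.float64(224.0))]
-50 [(np.float64(283.0), np.float64(194.0)), (np.float64(290.0), np.float64(227.0))]
-55 [(np.float64(281.0), np.float64(194.0)), (np.float64(285.0), np.float64(228.0))]
-60 [(np.float64(278.0), np.float64(194.0)), (np.float64(279.0), np.float64(228.0))]
-65 [(np.float64(276.0), np.float64(194.0)), (np.float64(274.0), np.float64(228.0))]
btn (np.float64(218.72734204102107), np.float64(254.68705795320162)) 15.5917
```

View pics/wc60c.png

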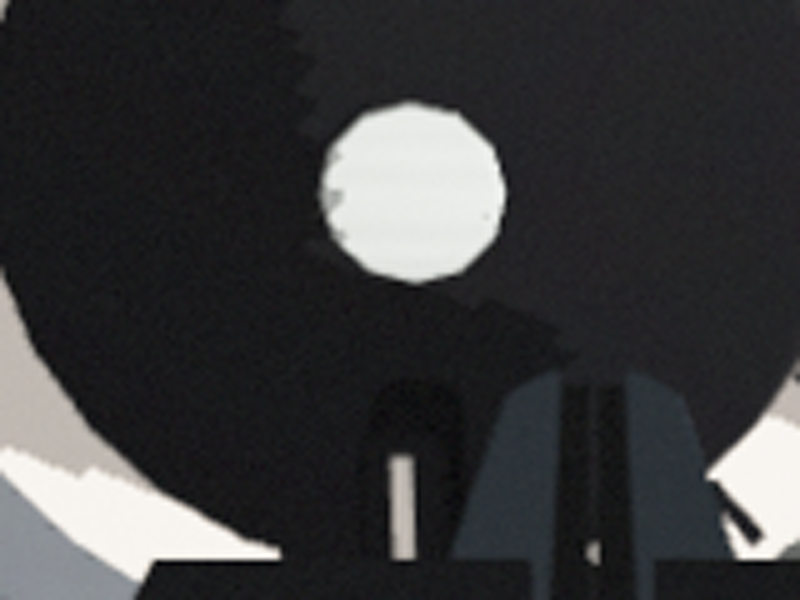

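View pics/w6.png

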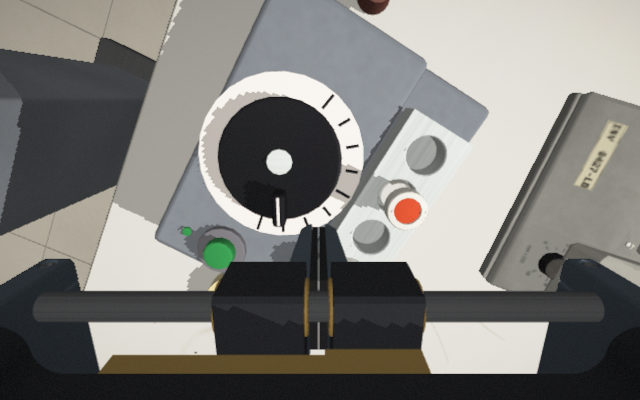

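The fin line at (278,197)–(278,227) matches −60°, with one tick left beyond it at (262,222), so all four clicks are done. The button at (219,254) matches its predicted position. Now pressing it.

```bash
python3 - <<'E'
from h import *
_,R=pose(-60,0); b=np.array([.459,.155])
robot.line_to([*b,.16],R); robot.line_to([*b,.088],R,velocity=.08); robot.hold(.3)
print(robot.sense()['contact_force'])
for z in(.079,.076,.074,.073,.072,.071,.0705):
    h=robot.line_to([*b,z],R,velocity=.015,force_limit=8); robot.hold(.1)
    x=robot.sense();print(z,h,x['tcp_pos'].round(4),x['contact_force'].round(2))
    if h: break
robot.hold(.2); print(robot.sense()['contact_force'].round(2)); snap('side','s7')
robot.line_to([*b,.16],R,velocity=.08); robot.hold(.3)
p,RR=pose(-60,.0,r=.2,z=.2)
q=[*b,.25]; robot.line_to(q,R)
robot.move_pose([.40,-.05,.3],R); robot.hold(.3)
snap('side','s8'); snap('scene','sc8')
x=robot.sense();print(x['time_s'],x['tcp_pos'],x['contact_force'])
s=ld('s8'); cv2.imwrite('pics/s8c.png',cv2.resize(s['frame'][185:305,255:395,::-1],None,fx=5.7,fy=5,interpolation=cv2.INTER_CUBIC))
s=ld('s7'); cv2.imwrite('pics/s7c.png',cv2.resize(s['frame'][185:305,255:395,::-1],None,fx=5.7,fy=5,interpolation=cv2.INTER_CUBIC))
E
```

```text
[-0.49358118  0.39303492 -0.55016112]
0.079 False [0.4591 0.155  0.0791] [-0.12  0.24 -0.08]
0.076 False [0.4591 0.155  0.076 ] [ 0.43 -0.11  1.52]
0.074 False [0.4591 0.155  0.074 ] [ 0.74 -0.94  1.54]
0.073 False [0.459 0.155 0.073] [0.48 0.2  2.54]
0.072 False [0.4591 0.155  0.072 ] [ 1.13 -0.66  3.51]
0.071 False [0.4591 0.155  0.071 ] [1.65 0.6  3.38]
0.0705 False [0.4591 0.155  0.0705] [ 1.67 -1.31  3.27]
[1.06 0.01 4.44]
24.6417 [ 0.40012139 -0.04959124  0.29987338] [-0.33885268 -0.85779103  0.9699808 ]
```

View pics/s7c.png

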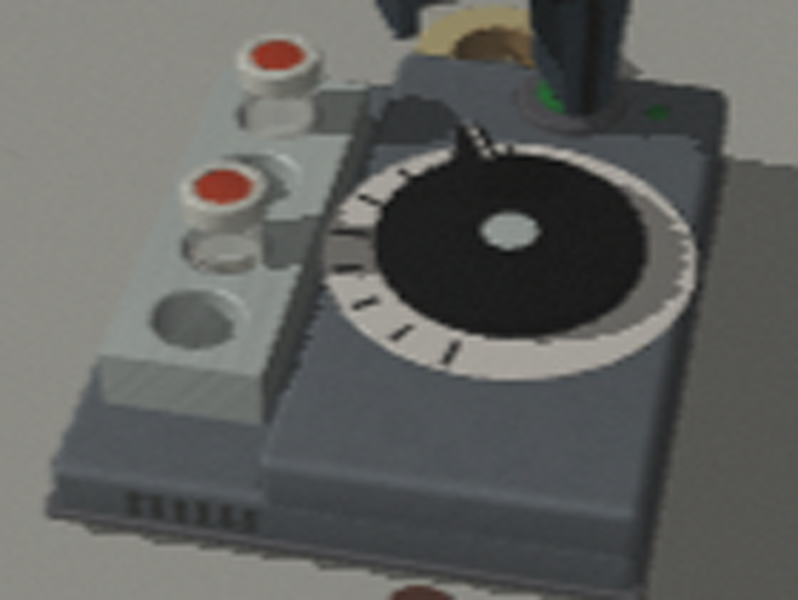

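View pics/s8c.png

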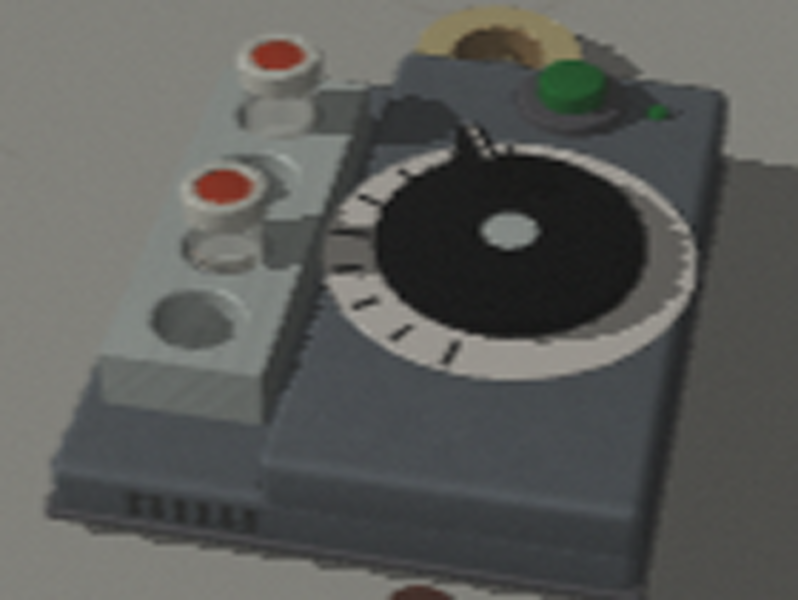

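View pics/s8.png

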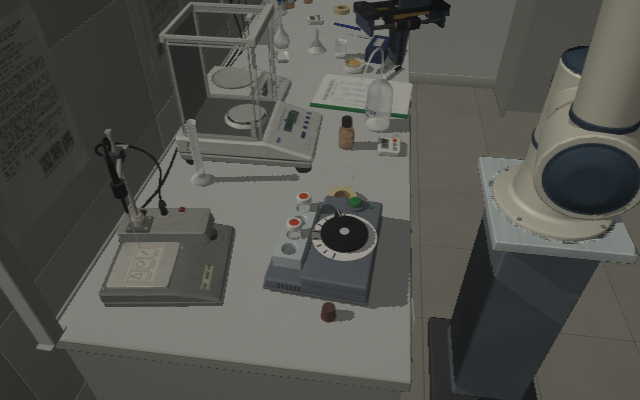

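The pressed view has the button sunk under the finger. The final view has it up again at (572,85), as at the start. The fin line at (472,122)–(492,157) lies within about 5 crop pixels of its prediction for −60°, and the bystanders are where they were. Handing in.

```bash
python3 -c "
from h import *
robot.close_job()"
```

```text
the job is handed in; nothing more can be done
```

I turned the dial clockwise by exactly four clicks, pressed and released the green button, moved the arm clear, and handed the job in at about 25 s.

- **Dial:** It started at click 3, with the fin 20° counter-clockwise of the heater's +x. I made four separate contact-then-15° pushes with the shut fingertip, and the dial snapped into the next click each time. Sensed forces at the printed readings stayed below about 5 N. Wrist and side pictures put the fin at −60°, which is click 7, four clicks on from the start.
- **Button:** I pressed it until the fingertip was about 5.5 mm below the button's rest height, reading 4.4 N. In the last side view it is up again, level with the first picture.
- **Surroundings:** The vials, stopper, tape, timer and bottle looked unmoved in the last side view, judged by eye against the first one. The arm ended about 0.2 m to the side at z = 0.30 m, touching nothing.

No check failed. The two cameras differed by 1 to 2 mm on where the dial and button sit, which is within the stated calibration. One gap is that the side camera could not see the fin after the first push because the gripper blocked it, so I confirmed that click from the wrist picture and the next contact.

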